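Get the cue ball out from behind the trophy, skittle and bottle

ROBOT

A 6-joint arm with a two-finger parallel gripper is mounted at the origin on the work surface. World frame = base frame: x ahead of the robot, y to its left, z up, the work surface at z = 0. Lengths are in m, angles in rad, forces in N, time in s.
With the tool pointing down it reaches from about 0.3 to 0.75 m from the base axis. Payload 8.5 kg.
Tool frame: the origin (TCP) lies between the finger pads; the fingertips stand 11 mm ahead of it and the grasp point (between the pads) lies 8 mm behind it; z points along the fingers, y is the line along which they close (so a half turn about z gives the same grasp; the last joint's range is limited). The gripper opens to 85 mm and grips with 20 to 120 N. Pads are 22 mm wide; open, the fingers measure 114 mm over their backs; the gripper's body (76 mm by 85 mm) begins 54 mm behind the grasp point. The pads swing forward as they close: fully open they stand 13 mm farther back than shut.
Start: joints at [-0.215, 0.381, 1.297, -0, 1.464, -0.215], TCP at [0.55, 0, 0.242] pointing down, gripper open.
Joint ranges: [-3.11, 3.11], [-0.89, 2.33], [0.22, 2.48], [-1.42, 4.56], [0.17, 2.85], [-2.88, 2.88]. Speed limits (rad/s): [2.39, 2.39, 3.14, 3.14, 3.14, 3.14].

INTERFACE

Orientations are given as a unit quaternion [x, y, z, w].
In Python, from bench import robot gives the robot as it stands. The module is installed in compiled form; this text tells all that it offers.
- The arm moves only by the shell command python3 -m creep 'ROWS' [OPENING] [FORCE]. ROWS is JSON, a list of rows, each an object with "travel": the shift along the tool's x, y, z as a fraction of full scale, a list of three; "twist": the turn, a rotation vector about the tool's x, y, z as a fraction of full scale, a list of three. A call has 1 to 12 rows; each row shifts and turns the commanded pose from where the row before left it, along the tool's axes as they then stand; what a row does not reach is not made up. Full scale, the value 1, is 0.4 m for a shift and 120 degrees for a turn. A row lasts 1/12 s, in which the tool goes at most 41.7 mm and 7.16 degrees, less where a joint would pass 70% of its speed; a pose out of reach is approached as far as the arm can. A call with a number of a shift or a turn outside -1 to 1 is refused whole. A call with a gripper value outside its range is refused whole. OPENING is the opening, from -1 (shut) to 1 (fully open), set as the call begins (- or left out, the last holds). The fingers move at their own pace and stop on an object; FORCE is the grip in N (left out, the last holds). Time passes only in rows, so rows that do not move let the fingers close. It gives the time, the measured TCP pose, the force, the opening and the grip force at its end, in the units of the state.
- robot.get_state(): the state, without advancing time (a new reading comes with each control period).
- robot.grab_frame(name): name is "scene" or "side" or "wrist"; returns a dict with "color" (480x640x3 uint8, red, green, blue), "range_z" (480x640 float32, m along the optical axis (not along the pixel's ray), 0 where there is no reading), "mtx" (3x3 intrinsics, pixels), "eye" and "rotation" of the camera in the world. Camera axes: x right, y up, looking along -z (the intrinsics and any distortion apply to the point x, -y, -z); pixel columns grow to the right and rows downward; lengths in m; the calibration is good to about 2 mm. A picture is of the moment at which its call begins.
- robot.close_job(): hands the job in; it is judged then, once.
The state is a dict: "t": time; "joints": joint angles; "dq": joint speeds; "effort": joint torques, N m; "position": TCP position; "tool_rot": TCP orientation; "wrist_force": force on the tool from outside, world axes, zero at the start; "ft_torque": the same for the moment, N m; "finger_gap": finger opening in m; "grip_force": force on a finger pad.
Only numpy, scipy, OpenCV 4.12 (cv2) and the standard library are available. Lean on these libraries where they do the work, as an engineer would, in place of code of your own. Each camera call takes 0.05 s, during which the arm holds its last target. There are 200 camera calls.

TASK

The white cue ball sits on the dark wooden stand, hemmed in by a trophy, a skittle and a bottle. Clear those three onto the black tray first, then move the ball into the empty cup of the pale wooden ball rack, and only after that put each of the three back on the very pad of the stand it came from. Keep the three upright all along, and leave the black ball, the glass and the chalk alone.

Things in the scene. Friction and masses are not known exactly. Their poses are not given: they have to be found in the camera images.
- stand: fixed dark wooden board, 150 (x) x 200 (y) x 14 mm; origin at the centre of its underside. On top three round grey felt pads, 68 mm across, flush, at x,y = (30, 68), (30, -68), (-40, 0) mm; at (30, 0) a hole 31 mm across holds the cue ball. Trophy, skittle and bottle each start on another pad, within about 4 mm of its centre; which is where varies
- tray: fixed black serving tray, 150 (x) x 230 (y) mm outside, empty at the start; floor 4 mm thick, rim 4 mm thick and 10 mm high from the counter; origin at the centre of its underside, z up. Side area with room for the three things in a row along its y, 75 mm apart
- ball_rack: fixed pale wooden block, 150 (x) x 75 (y) x 20 mm high, with two round ball cups (through holes 37 mm across) at x = +37 and x = -37 mm on its x axis (y = 0); origin at the centre of its underside, z up. The cup at +x is empty, the black ball sits in the one at -x. A ball seated in a cup has its centre 42 mm above the block's underside
- cue_ball: white billiard ball, 57 mm across, 0.17 kg; origin at its centre. Seated in the hole of the stand its centre is 38 mm above the counter
- trophy: lidded brass trophy cup on a round dark wooden foot, 150 mm high in all; foot 52 mm across, thin stem, cup 50 mm across and straight-sided between 88 and 130 mm above its underside (grip there, from above); about 0.35 kg; origin at the centre of its underside, z up, round about z
- skittle: turned pale wooden skittle, 150 mm high; foot 36 mm across, belly 52 mm across at 50 mm, neck 22 mm across at 98 mm, head 30 mm across and straight-sided between 112 and 138 mm above its underside (grip there, from above); about 0.16 kg; origin at the centre of its underside, z up, round about z
- bottle: white plastic hand-powder bottle with a grey band and a grey cap, closed, rigid, 150 mm high; body 50 mm across and straight up to 125 mm (grip at about 110 mm from above), cap 26 mm across from 133 mm up; about 0.22 kg; origin at the centre of its underside, z up, round about z
- black_ball: black billiard ball, 57 mm across, origin at its centre, in the -x cup of the ball rack; must stay there
- tumbler: greenish glass tumbler, 90 mm high, 74 mm across the rim, origin at the centre of its underside; standing on the counter behind the work, must be left alone
- chalk: small white cube of cue chalk with a blue top, 24 x 24 x 22 mm, origin at the centre of its underside; on the counter behind the work, must be left alone
There are look-alikes about, which are no part of the job. What is shaped like the skittle but orange or purple is not meant.

How it is judged:
By the outcome, as a careful person would: the job done as asked, in the order asked, and still so for the second after the job is handed in, with the robot touching nothing.
It also fails if it takes over 144 s, if anything falls off the work surface, if the arm or the gripper's body presses on something with over 40 N, if the wrist force passes 120 N, or if a joint passes its speed limit or range.

## Working session

There is one attempt and no reset: what is moved stays moved. The work goes in short steps, Python scripts to look and compute and a shell command to move; the robot and the scene stay as the last step left them, time stands still between calls to the robot, and variables do not carry over. Pictures are saved under pics/ and viewed, at most 14 in all, crops included, and the job is handed in when it is done.

```bash
mkdir -p pics; cat > h.py <<'E'
import numpy as np, cv2, pickle
from bench import robot
def grab(n, tag):
    f=robot.grab_frame(n); pickle.dump(f,open(f'pics/{tag}.pkl','wb'))
    cv2.imwrite(f'pics/{tag}.png',f['color'][:,:,::-1]); return f
def load(tag): return pickle.load(open(f'pics/{tag}.pkl','rb'))
def cloud(f):
    z=f['range_z']; v,u=np.mgrid[0:480,0:640]; K=f['mtx']
    p=np.stack([(u-K[0,2])/K[0,0]*z,-(v-K[1,2])/K[1,1]*z,-z],-1)
    return p@np.array(f['rotation']).T+f['eye']
E
python3 - <<'E'
from h import *
s=robot.get_state(); print({k:np.round(v,3).tolist() for k,v in s.items()})
for n in("scene","side","wrist"):
    f=grab(n,n+'0'); print(n,np.round(f['mtx'],1).tolist(),np.round(f['eye'],3),np.round(f['rotation'],3).tolist(),[k for k in f])
a=cv2.imread('pics/scene0.png');b=cv2.imread('pics/side0.png')
E
```

```text
{'t': 0.0, 'joints': [-0.215, 0.381, 1.298, 0.0, 1.464, -0.215], 'dq': [-0.001, 0.001, 0.001, -0.001, 0.001, 0.0], 'effort': [-0.001, -44.847, -23.129, -0.0, 0.005, 0.0], 'position': [0.55, 0.0, 0.242], 'tool_rot': [0.707, 0.707, -0.0, -0.001], 'wrist_force': [-0.25, -0.642, 0.074], 'ft_torque': [0.025, -0.034, -0.0], 'grip_force': 0.0, 'finger_gap': 0.085}
scene [[466.1, 0.0, 323.0], [0.0, 466.1, 237.4], [0.0, 0.0, 1.0]] [1.088 0.259 0.74 ] [0.175, 0.288, 0.807, 0.484] ['color', 'range_z', 'mtx', 'eye', 'rotation']
side [[469.6, 0.0, 323.7], [0.0, 469.6, 236.8], [0.0, 0.0, 1.0]] [ 0.416 -0.705  0.648] [0.427, -0.046, -0.117, 0.896] ['color', 'range_z', 'mtx', 'eye', 'rotation']
wrist [[412.4, 0.0, 324.2], [0.0, 412.4, 247.6], [0.0, 0.0, 1.0]] [0.551 0.074 0.374] [-0.146, 0.001, -0.0, 0.989] ['color', 'range_z', 'mtx', 'eye', 'rotation']
```

View pics/scene0.png

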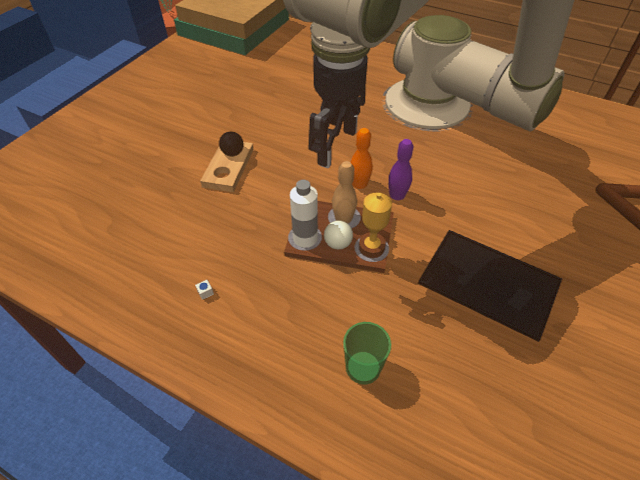

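View pics/side0.png

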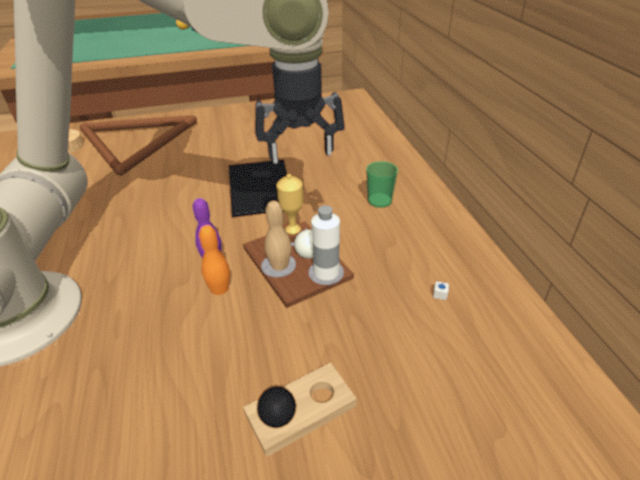

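Scene view: the pale skittle is at (345,195), the trophy at (376,225), the bottle at (304,215), the cue ball at (339,235), the tray at (490,283), and the rack at (228,165) with its empty cup at (222,172). The side view agrees. There are three skittle shapes in the scene image: orange (363,160), purple (401,170) and pale wood (345,195). The pale one on the stand fits the description. I'll confirm it in an enlarged crop.

```bash
cat >> h.py <<'E'
from scipy.spatial.transform import Rotation as R
def cloud(f):
    z=f['range_z']; v,u=np.mgrid[0:480,0:640]; K=f['mtx']
    p=np.stack([(u-K[0,2])/K[0,0]*z,-(v-K[1,2])/K[1,1]*z,-z],-1)
    p=R.from_quat(f['rotation']).apply(p.reshape(-1,3)).reshape(480,640,3)+f['eye']; p[z==0]=np.nan; return p
def ray(f,u,v):
    K=f['mtx']; d=R.from_quat(f['rotation']).apply([(u-K[0,2])/K[0,0],-(v-K[1,2])/K[1,1],-1]); return np.array(f['eye']),d/np.linalg.norm(d)
def tri(*obs):
    A=np.zeros((3,3));b=np.zeros(3)
    for f,u,v in obs:
        o,d=ray(f,u,v);P=np.eye(3)-np.outer(d,d);A+=P;b+=P@o
    x=np.linalg.solve(A,b)
    return x,[float(np.linalg.norm((np.eye(3)-np.outer(d,d))@(x-o))) for o,d in (ray(*q) for q in obs)]
def onz(f,u,v,z):
    o,d=ray(f,u,v); return o+d*(z-o[2])/d[2]
E
python3 - <<'E'
from h import *
s=load('scene0');d=load('side0')
for f,n in((s,'scene'),(d,'side')):
    P=cloud(f); print(n,'valid',np.mean(f['range_z']>0))
    pts={'scene':dict(counter=(150,250),trayfloor=(490,283),bottlecap=(303,184),ball=(339,235),skit=(345,168),rack=(235,180),stand=(340,260)),
     'side':dict(counter=(450,400),trayfloor=(255,190),cap=(325,212),skit=(274,210),rack=(295,390),stand=(300,285))}[n]
    for k,(u,v) in pts.items(): print(k,np.round(P[v,u],4))
a=s['color'][120:280,260:440,::-1];b=d['color'][160:320,180:380,::-1]
a=cv2.resize(a,None,fx=3,fy=3,interpolation=cv2.INTER_CUBIC);b=cv2.resize(b,None,fx=3,fy=3,interpolation=cv2.INTER_CUBIC)
cv2.imwrite('pics/crA.png',a);cv2.imwrite('pics/crB.png',b)
E
```

```text
scene valid 0.9962434895833333
counter [ 7.424e-01 -3.154e-01 -3.000e-04]
trayfloor [0.5006 0.3084 0.0026]
bottlecap [ 0.578  -0.0501  0.1643]
ball [0.573  0.022  0.0591]
skit [ 0.5024 -0.0047  0.1611]
rack [ 0.5072 -0.2701  0.0156]
stand [0.5935 0.0361 0.0129]
side valid 0.9961360677083333
counter [ 6.894e-01 -3.652e-01  2.000e-04]
trayfloor [0.4827 0.2893 0.003 ]
cap [ 0.5747 -0.0607  0.1631]
skit [ 0.4907 -0.0207  0.1562]
rack [ 0.4633 -0.2993  0.0198]
stand [ 0.5191 -0.0753  0.0124]
```

View pics/crA.png

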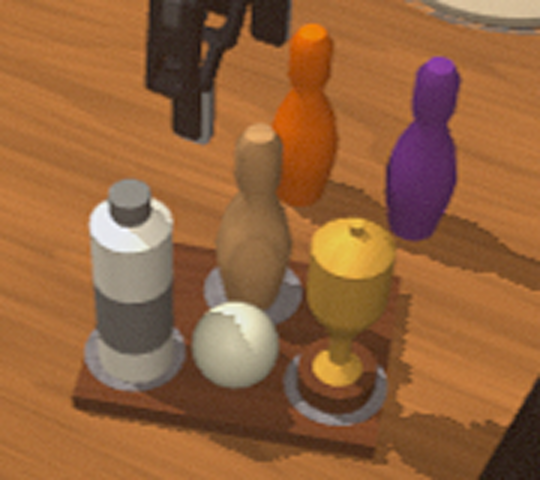

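View pics/crB.png

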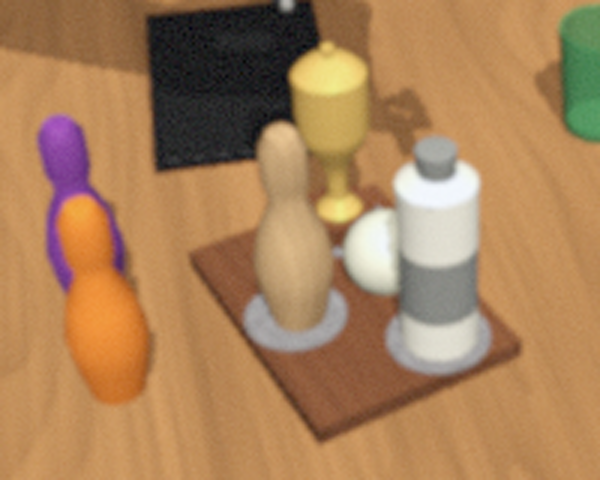

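View pics/wrist0.png

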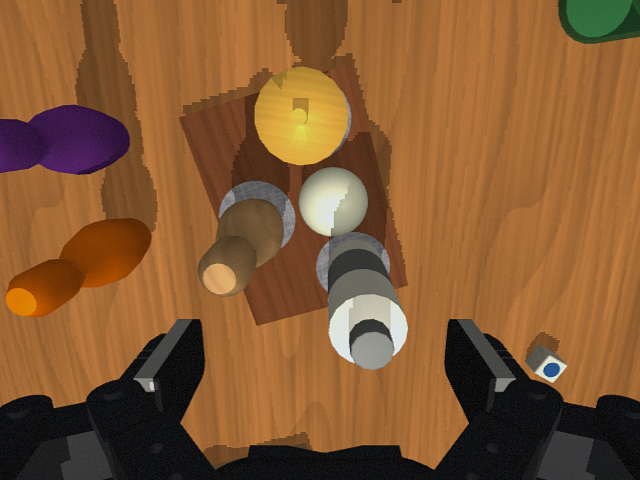

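The crop confirms the pale wooden skittle stands on the stand's middle pad, and the orange and purple ones stand off the board. Wrist view: trophy (300,115), ball (333,200), skittle (220,278), bottle (370,345). Next I fit the poses from both calibrated views.

```bash
cat > fit.py <<'E'
from h import *
from scipy.optimize import least_squares as LS
def circ(p,r,c0): 
    s=LS(lambda c:np.hypot(*(p-c).T)-r,c0,loss='soft_l1',f_scale=.001); return s.x,float(np.median(np.abs(s.fun))),len(p)
def sph(p,r,c0):
    s=LS(lambda c:np.linalg.norm(p-c,axis=1)-r,c0,loss='soft_l1',f_scale=.001); return s.x,float(np.median(np.abs(s.fun))),len(p)
def sel(P,c,rad,z0,z1):
    p=P.reshape(-1,3); m=(np.hypot(p[:,0]-c[0],p[:,1]-c[1])<rad)&(p[:,2]>z0)&(p[:,2]<z1); return p[m]
E
python3 - <<'E'
from fit import *
W={n:cloud(load(n+'0')) for n in('scene','side','wrist')}
al=np.concatenate([W['scene'].reshape(-1,3),W['side'].reshape(-1,3)])
src=dict(W,both=al)
for n,c in dict(trophy=(.545,.095),skittle=(.50,-.012),bottle=(.578,-.058)).items():
    lo,hi,r={'trophy':(.105,.142,.025),'skittle':(.128,.150,.015),'bottle':(.06,.135,.025)}[n]
    for k,P in src.items():
        p=sel(P,c,.045 if n!='skittle' else .035,lo,hi)
        if len(p)<15: print(n,k,len(p)); continue
        x,e,m=circ(p[:,:2],r,c); t=sel(P,x,.03,.1,.25 if k!='wrist' else .2)[:,2]
        print(n,k,np.round(x,4),round(e,4),m,'top',np.round(np.percentile(t,98),4))
for n,c in dict(cue=(.565,.018,.038),black=(.43,-.29,.042)).items():
    for k,P in src.items():
        p=sel(P,c,.035,.03 if n=='cue' else .035,.075)
        if n=='black':
            p=sel(P,c,.08,.03,.075)
        if len(p)>50:
            c0=np.append(p[:,:2].mean(0),.04);x,e,m=sph(p,.0285,c0);print(n,k,np.round(x,4),round(e,4),m)
def rect(p,w,h,n):
    q=p[:,:2]; (cx,cy),(a,b),ang=cv2.minAreaRect((q*1000).astype(np.float32)); print(n,np.round([cx,cy,a,b,ang],1),len(q))
for k in('scene','side'):
    P=W[k]
    rect(sel(P,(.54,.02),.15,.009,.018),0,0,k+' stand')
    rect(sel(P,(.46,-.30),.12,.012,.024),0,0,k+' rack')
    rect(sel(P,(.50,.30),.17,.006,.014),0,0,k+' tray')
rect(sel(al,(.54,.02),.15,.009,.018),0,0,'both stand')
rect(sel(al,(.46,-.30),.12,.012,.024),0,0,'both rack')
rect(sel(al,(.50,.30),.17,.006,.014),0,0,'both tray')
E
```

```text
trophy scene [0.5373 0.0765] 0.0005 388 top 0.1599
trophy side [0.5367 0.0771] 0.0005 296 top 0.1594
trophy wrist 0
trophy both [0.5371 0.0768] 0.0006 684 top 0.1596
skittle scene [ 0.4921 -0.0083] 0.0005 132 top 0.248
skittle side [ 0.4913 -0.0082] 0.0006 157 top 0.1644
skittle wrist [ 0.4929 -0.0081] 0.0001 592 top 0.1648
skittle both [ 0.4917 -0.0082] 0.0006 289 top 0.2472
bottle scene [ 0.5774 -0.0519] 0.0005 705 top 0.1641
bottle side [ 0.5764 -0.0519] 0.0006 833 top 0.1646
bottle wrist [ 0.5782 -0.0518] 0.0002 2385 top 0.1657
bottle both [ 0.577  -0.0519] 0.0006 1538 top 0.1644
cue scene [0.5567 0.0113 0.0368] 0.0007 627
cue side [0.5564 0.012  0.0376] 0.0008 235
cue wrist [0.5577 0.0116 0.0384] 0.0003 3709
cue both [0.5565 0.0114 0.0371] 0.0007 862
black scene [ 0.4313 -0.3317  0.0405] 0.0009 462
black side [ 0.4302 -0.3315  0.0412] 0.0005 1325
black both [ 0.4304 -0.3316  0.0412] 0.0006 1787
scene stand [529.1   3.3 152.8 203.7  16.1] 2613
scene rack [ 468.7 -320.   153.    76.8   16. ] 1119
scene tray [497.5 305.4 230.4 153.1  86.1] 1105
side stand [527.2   2.3 151.9 204.   16.2] 2705
side rack [ 465.8 -321.6  150.8   78.    16.2] 3410
side tray [495.5 304.4 238.  149.6  86. ] 356
both stand [528.4   2.8 154.5 204.4  16.1] 5318
both rack [ 467.8 -320.9  155.1   78.2   16.2] 4529
both tray [497.3 304.2 238.  153.3  86. ] 1461
```

```bash
python3 - <<'E'
from fit import *
for t in('scene0','side0'):
    f=load(t);P=cloud(f).reshape(-1,3);hsv=cv2.cvtColor(f['color'],cv2.COLOR_RGB2HSV).reshape(-1,3)
    for n,h in(('orange',(5,14)),('purple',(125,160)),('green',(45,80))):
        m=(hsv[:,0]>=h[0])&(hsv[:,0]<=h[1])&(hsv[:,1]>(225 if n=='orange' else 100))&(P[:,2]>(.05 if n=='green' else .11))&(P[:,2]<.15)&(P[:,0]>.3)&(P[:,0]<.9)&(abs(P[:,1])<.3)
        print(t,n,np.round(np.median(P[m],0),3),m.sum())
E
python3 -m creep '[{"travel":[0.05,-0.01,0],"twist":[0,0,0]},{"travel":[0.09,-0.0125,0],"twist":[0,0,0]},{"travel":[0.0525,-0.01,0],"twist":[0,0,0]},{"travel":[0,0,0.07],"twist":[0,0,0]},{"travel":[0,0,0.08],"twist":[0,0,0]},{"travel":[0,0,0.05],"twist":[0,0,0]},{"travel":[0,0,0],"twist":[0,0,0]}]' 1 30
```

```text
scene0 orange [ 0.381 -0.023  0.134] 175
scene0 purple [0.372 0.064 0.136] 261
scene0 green [0.793 0.175 0.088] 570
side0 orange [nan nan nan] 0
side0 purple [0.361 0.049 0.133] 283
side0 green [0.753 0.134 0.071] 374
t: 0.73
position: [0.5349, 0.0773, 0.1584]
tool_rot: [0.707, 0.707, -0.003, -0.003]
wrist_force: [-0.4, 0.2, -0.3]
finger_gap: 0.085
grip_force: 0.0
  return _methods._mean(a, axis=axis, dtype=dtype,
  ret = um.true_divide(
```

```bash
python3 -m creep '[{"travel":[0,0.005,0.03],"twist":[0,0,0]},{"travel":[0,0,0.05],"twist":[0,0,0]},{"travel":[0,0,0.03],"twist":[0,0,0]},{"travel":[0,0,0],"twist":[0,0,0]},{"travel":[0,0,0],"twist":[0,0,0]},{"travel":[0,0,0],"twist":[0,0,0]}]'
```

```text
t: 1.23
position: [0.5397, 0.0769, 0.1198]
tool_rot: [0.707, 0.707, 0.001, 0.001]
wrist_force: [0.6, 0.2, -0.3]
finger_gap: 0.0853
grip_force: 0.0
```

```bash
python3 -m creep '[{"travel":[0,-0.005,0.01],"twist":[0,0,0]},{"travel":[0,0,0],"twist":[0,0,0]},{"travel":[0,0,0],"twist":[0,0,0]},{"travel":[0,0,0],"twist":[0,0,0]}]' && python3 -m creep '[{"travel":[0,0,0],"twist":[0,0,0]},{"travel":[0,0,0],"twist":[0,0,0]},{"travel":[0,0,0],"twist":[0,0,0]},{"travel":[0,0,0],"twist":[0,0,0]},{"travel":[0,0,0],"twist":[0,0,0]},{"travel":[0,0,0],"twist":[0,0,0]},{"travel":[0,0,0],"twist":[0,0,0]},{"travel":[0,0,0],"twist":[0,0,0]}]' -1 30
```

```text
t: 1.57
position: [0.5371, 0.077, 0.1146]
tool_rot: [0.707, 0.707, 0.0, 0.0]
wrist_force: [0.2, 0.0, 0.1]
finger_gap: 0.0859
grip_force: 0.0
t: 2.23
position: [0.5371, 0.077, 0.1145]
tool_rot: [0.707, 0.707, 0.0, 0.0]
wrist_force: [0.1, 0.0, 4.5]
finger_gap: 0.0492
grip_force: 31.4
```

```bash
python3 -m creep '[{"travel":[0,0,-0.05],"twist":[0,0,0]},{"travel":[0,0,-0.075],"twist":[0,0,0]},{"travel":[0.04,0,0],"twist":[0,0,0]},{"travel":[0.08,-0.0125,0],"twist":[0,0,0]},{"travel":[0.095,-0.0125,0],"twist":[0,0,0]},{"travel":[0.095,-0.0125,0],"twist":[0,0,0]},{"travel":[0.095,-0.0125,0],"twist":[0,0,0]},{"travel":[0.095,-0.0125,0],"twist":[0,0,0]},{"travel":[0.095,-0.0125,0],"twist":[0,0,0]},{"travel":[0.095,-0.0125,0],"twist":[0,0,0]},{"travel":[0.045,0,0],"twist":[0,0,0]},{"travel":[0.02,0,0],"twist":[0,0,0]}]' - 40 && python3 -m creep '[{"travel":[0,0,0],"twist":[0,0,0]},{"travel":[0,0,0],"twist":[0,0,0]},{"travel":[0,0,0],"twist":[0,0,0]},{"travel":[0,0,0],"twist":[0,0,0]}]'
```

```text
t: 3.23
position: [0.5006, 0.3817, 0.163]
tool_rot: [0.706, 0.708, -0.001, -0.001]
wrist_force: [-0.1, -0.9, -3.0]
finger_gap: 0.0493
grip_force: 42.8
t: 3.57
position: [0.5024, 0.3776, 0.1643]
tool_rot: [0.708, 0.706, -0.0, 0.0]
wrist_force: [0.1, -0.1, -3.4]
finger_gap: 0.0489
grip_force: 42.8
```

```bash
python3 - <<'E'
from h import *
grab('wrist','w1');f=grab('side','s1')
cv2.imwrite('pics/s1c.png',cv2.resize(f['color'][20:260,160:420,::-1],None,fx=2.5,fy=2.5))
E
```

```text
(no output)
```

View pics/s1c.png

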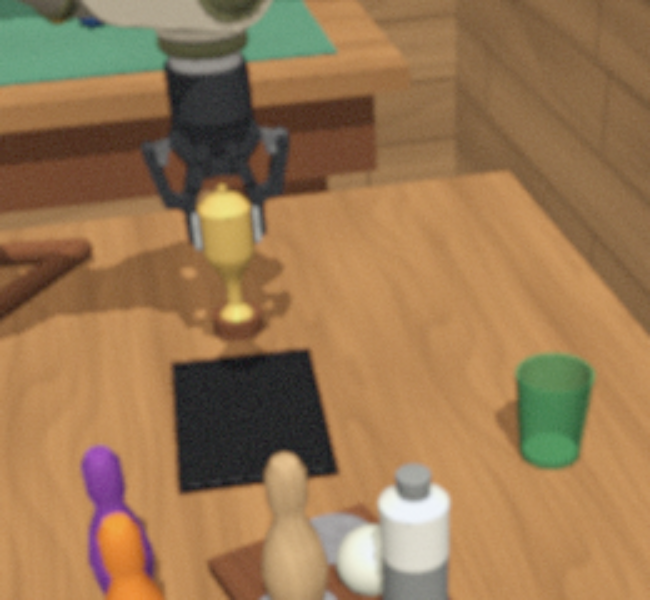

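Side crop: the trophy hangs upright between the fingers, with its foot at (238,325), just above the far end of the tray. Lowering it.

```bash
python3 -m creep '[{"travel":[0,0,0.04],"twist":[0,0,0]},{"travel":[0,0,0.06],"twist":[0,0,0]},{"travel":[0,0,0.03],"twist":[0,0,0]},{"travel":[0,0,0.01],"twist":[0,0,0]},{"travel":[0,0,0.005],"twist":[0,0,0]},{"travel":[0,0,0],"twist":[0,0,0]},{"travel":[0,0,0],"twist":[0,0,0]},{"travel":[0,0,0],"twist":[0,0,0]}]'; python3 -m creep '[{"travel":[0,0,0.002],"twist":[0,0,0]},{"travel":[0,0,0],"twist":[0,0,0]},{"travel":[0,0,0],"twist":[0,0,0]}]'
```

```text
t: 4.33
position: [0.5024, 0.3791, 0.1074]
tool_rot: [0.707, 0.707, 0.001, 0.0]
wrist_force: [0.0, 0.3, -3.8]
finger_gap: 0.0493
grip_force: 42.8
t: 4.58
position: [0.502, 0.379, 0.1058]
tool_rot: [0.707, 0.707, 0.0, 0.0]
wrist_force: [-0.7, 1.3, -3.5]
finger_gap: 0.0491
grip_force: 42.8
```

```bash
python3 -m creep '[{"travel":[0,0,0.003],"twist":[0,0,0]},{"travel":[0,0,0],"twist":[0,0,0]},{"travel":[0,0,0],"twist":[0,0,0]}]'; python3 -m creep '[{"travel":[0,0,0],"twist":[0,0,0]},{"travel":[0,0,0],"twist":[0,0,0]},{"travel":[0,0,0],"twist":[0,0,0]},{"travel":[0,0,0],"twist":[0,0,0]},{"travel":[0,0,0],"twist":[0,0,0]},{"travel":[0,0,0],"twist":[0,0,0]},{"travel":[0,0,-0.03],"twist":[0,0,0]},{"travel":[0,0,-0.07],"twist":[0,0,0]},{"travel":[0,0,-0.08],"twist":[0,0,0]},{"travel":[0,0,-0.06],"twist":[0,0,0]},{"travel":[0,0,0],"twist":[0,0,0]}]' 1
```

```text
t: 4.83
position: [0.5021, 0.3791, 0.1047]
tool_rot: [0.707, 0.707, 0.0, 0.0]
wrist_force: [0.1, -0.1, -0.9]
finger_gap: 0.0492
grip_force: 43.0
t: 5.75
position: [0.5035, 0.3798, 0.2059]
tool_rot: [0.707, 0.707, 0.005, 0.002]
wrist_force: [0.5, 0.5, 0.9]
finger_gap: 0.0854
grip_force: 0.0
```

```bash
python3 -m creep '[{"travel":[-0.04,0,0],"twist":[0,0,0]},{"travel":[-0.08,0,0],"twist":[0,0,0]},{"travel":[-0.095,0,0],"twist":[0,0,0]},{"travel":[-0.095,-0.005,0],"twist":[0,0,0]},{"travel":[-0.095,-0.005,0],"twist":[0,0,0]},{"travel":[-0.095,-0.005,0],"twist":[0,0,0]},{"travel":[-0.095,-0.005,0],"twist":[0,0,0]},{"travel":[-0.095,-0.005,0],"twist":[0,0,0]},{"travel":[-0.095,0,0],"twist":[0,0,0]},{"travel":[-0.095,0,0],"twist":[0,0,0]},{"travel":[-0.058,0,0],"twist":[0,0,0]},{"travel":[-0.03,0,0],"twist":[0,0,0]}]' && python3 -m creep '[{"travel":[0,0,0],"twist":[0,0,0]},{"travel":[0,0,0],"twist":[0,0,0]},{"travel":[0,0,0],"twist":[0,0,0]},{"travel":[0,0,0],"twist":[0,0,0]},{"travel":[0,0,0],"twist":[0,0,0]}]'
```

```text
t: 6.75
position: [0.4918, -0.0108, 0.1999]
tool_rot: [0.708, 0.706, -0.0, -0.0]
wrist_force: [-0.5, 0.8, 0.7]
finger_gap: 0.0852
grip_force: 0.0
t: 7.17
position: [0.492, -0.0071, 0.2003]
tool_rot: [0.707, 0.708, 0.0, -0.0]
wrist_force: [-0.2, 0.0, -0.4]
finger_gap: 0.0856
grip_force: 0.0
```

```bash
python3 -m creep '[{"travel":[-0.002,0,0.04],"twist":[0,0,0]},{"travel":[0,0,0.07],"twist":[0,0,0]},{"travel":[0,0,0.05],"twist":[0,0,0]},{"travel":[0,0,0.0175],"twist":[0,0,0]},{"travel":[0,0,0],"twist":[0,0,0]},{"travel":[0,0,0],"twist":[0,0,0]},{"travel":[0,0,0],"twist":[0,0,0]}]' && python3 -m creep '[{"travel":[0,0,0],"twist":[0,0,0]},{"travel":[0,0,0],"twist":[0,0,0]},{"travel":[0,0,0],"twist":[0,0,0]},{"travel":[0,0,0],"twist":[0,0,0]},{"travel":[0,0,0],"twist":[0,0,0]},{"travel":[0,0,0],"twist":[0,0,0]},{"travel":[0,0,0],"twist":[0,0,0]},{"travel":[0,0,0],"twist":[0,0,0]},{"travel":[0,0,0],"twist":[0,0,0]},{"travel":[0,0,0],"twist":[0,0,0]}]' -1 30
```

```text
t: 7.75
position: [0.4927, -0.0089, 0.1305]
tool_rot: [0.707, 0.707, 0.001, 0.001]
wrist_force: [0.4, -0.4, 0.7]
finger_gap: 0.0853
grip_force: 0.0
t: 8.58
position: [0.4921, -0.009, 0.1297]
tool_rot: [0.707, 0.707, 0.0, 0.0]
wrist_force: [-1.2, -0.7, 4.4]
finger_gap: 0.0292
grip_force: 29.9
```

```bash
python3 -m creep '[{"travel":[0,0,-0.05],"twist":[0,0,0]},{"travel":[0,0,-0.075],"twist":[0,0,0]},{"travel":[0.04,0.0025,0],"twist":[0,0,0]},{"travel":[0.08,0.0025,0],"twist":[0,0,0]},{"travel":[0.095,0.0025,0],"twist":[0,0,0]},{"travel":[0.095,0.0025,0],"twist":[0,0,0]},{"travel":[0.095,0.0025,0],"twist":[0,0,0]},{"travel":[0.095,0,0],"twist":[0,0,0]},{"travel":[0.095,0,0],"twist":[0,0,0]},{"travel":[0.095,0,0],"twist":[0,0,0]},{"travel":[0.06,0,0],"twist":[0,0,0]},{"travel":[0.034,0,0],"twist":[0,0,0]}]' - 40 && python3 -m creep '[{"travel":[0,0,0],"twist":[0,0,0]},{"travel":[0,0,0],"twist":[0,0,0]},{"travel":[0,0,0],"twist":[0,0,0]},{"travel":[0,0,0],"twist":[0,0,0]},{"travel":[0,0,0],"twist":[0,0,0]}]'
```

```text
t: 9.58
position: [0.4962, 0.3073, 0.1786]
tool_rot: [0.706, 0.708, -0.0, -0.0]
wrist_force: [0.1, -1.2, -1.2]
finger_gap: 0.0286
grip_force: 39.8
t: 10.0
position: [0.4973, 0.3035, 0.1794]
tool_rot: [0.708, 0.707, -0.0, 0.0]
wrist_force: [-0.0, -0.3, -1.2]
finger_gap: 0.0291
grip_force: 39.8
```

```bash
python3 - <<'E'
from fit import *
f=grab('wrist','w2');P=cloud(f)
g=grab('scene','sc2');Q=cloud(g)
for k,X in(('w',P),('s',Q)):
    p=sel(X,(.502,.379),.045,.095,.133)
    if len(p)>20: print(k,'trophy',circ(p[:,:2],.025,(.502,.379)))
p=sel(Q,(.497,.304),.04,.075,.125);print(len(p))
for z in np.arange(.05,.2,.01):
    p=sel(Q,(.497,.304),.04,z,z+.01); 
    if len(p)>5: print(round(z,2),np.round([p[:,0].mean(),p[:,1].min(),p[:,1].max()],4),len(p))
cv2.imwrite('pics/sc2c.png',cv2.resize(g['color'][60:360,330:640,::-1],None,fx=1.9,fy=1.9))
E
```

```text
s trophy (array([0.50230109, 0.37874283]), 0.000506010807850444, 515)
508
0.06 [0.5129 0.2875 0.3205] 35
0.07 [0.5145 0.2855 0.3216] 61
0.08 [0.5166 0.2847 0.3235] 70
0.09 [0.5169 0.2808 0.3275] 89
0.1 [0.518  0.2802 0.3284] 96
0.11 [0.516  0.2791 0.3299] 146
0.12 [0.5152 0.28   0.3285] 158
0.13 [0.5135 0.2825 0.3262] 164
0.14 [0.5096 0.2851 0.3245] 173
0.15 [0.5075 0.2891 0.32  ] 108
0.16 [0.518  0.2968 0.3081] 6
0.17 [0.5178 0.2899 0.3181] 54
0.18 [0.5204 0.29   0.3141] 71
0.19 [0.5221 0.2896 0.3134] 60
0.2 [0.5046 0.2899 0.3061] 10
```

View pics/sc2c.png

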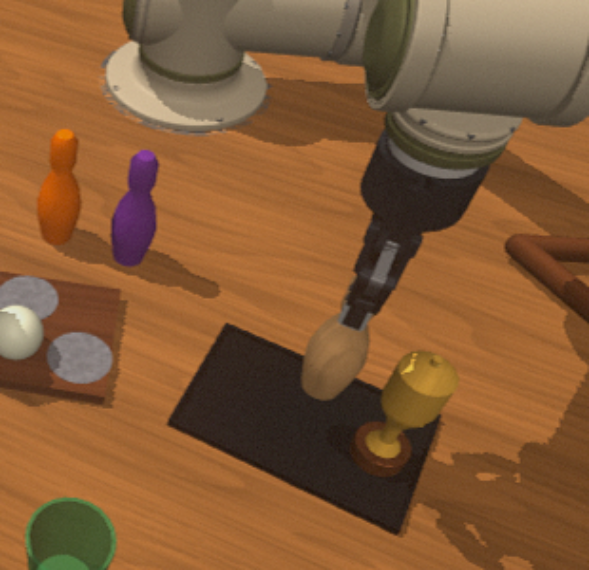

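Scene crop: the trophy stands upright inside the tray at (383,450), and the skittle hangs upright at the middle slot at (335,360). Lowering it.

```bash
python3 -m creep '[{"travel":[0,0,0.04],"twist":[0,0,0]},{"travel":[0,0,0.06],"twist":[0,0,0]},{"travel":[0,0,0.03],"twist":[0,0,0]},{"travel":[0,0,0.013],"twist":[0,0,0]},{"travel":[0,0,0.005],"twist":[0,0,0]},{"travel":[0,0,0],"twist":[0,0,0]},{"travel":[0,0,0],"twist":[0,0,0]},{"travel":[0,0,0.002],"twist":[0,0,0]},{"travel":[0,0,0],"twist":[0,0,0]},{"travel":[0,0,0],"twist":[0,0,0]}]'
```

```text
t: 10.93
position: [0.4971, 0.3047, 0.1198]
tool_rot: [0.707, 0.707, 0.0, 0.0]
wrist_force: [-0.7, -0.8, -0.9]
finger_gap: 0.0291
grip_force: 40.0
```

```bash
python3 -m creep '[{"travel":[0,0,0.002],"twist":[0,0,0]},{"travel":[0,0,0],"twist":[0,0,0]},{"travel":[0,0,0],"twist":[0,0,0]}]'; python3 -m creep '[{"travel":[0,0,0],"twist":[0,0,0]},{"travel":[0,0,0],"twist":[0,0,0]},{"travel":[0,0,0],"twist":[0,0,0]},{"travel":[0,0,0],"twist":[0,0,0]},{"travel":[0,0,0],"twist":[0,0,0]},{"travel":[0,0,0],"twist":[0,0,0]},{"travel":[0,0,0],"twist":[0,0,0]},{"travel":[0,0,-0.03],"twist":[0,0,0]},{"travel":[0,0,-0.07],"twist":[0,0,0]},{"travel":[0,0,-0.07],"twist":[0,0,0]},{"travel":[0,0,-0.04],"twist":[0,0,0]},{"travel":[0,0,0],"twist":[0,0,0]}]' 1; python3 -m creep '[{"travel":[0,0,0],"twist":[0,0,0]},{"travel":[0,0,0],"twist":[0,0,0]},{"travel":[0,0,0],"twist":[0,0,0]}]'
```

```text
t: 11.18
position: [0.4973, 0.3048, 0.1197]
tool_rot: [0.707, 0.707, 0.001, 0.0]
wrist_force: [-1.6, -0.6, 6.0]
finger_gap: 0.0287
grip_force: 40.6
t: 12.18
position: [0.4982, 0.3051, 0.2063]
tool_rot: [0.707, 0.707, 0.003, 0.001]
wrist_force: [0.4, -0.5, 0.2]
finger_gap: 0.0852
grip_force: 0.0
t: 12.43
position: [0.4965, 0.3044, 0.2011]
tool_rot: [0.707, 0.707, -0.001, -0.001]
wrist_force: [-0.2, 0.1, 0.1]
finger_gap: 0.0851
grip_force: 0.0
```

```bash
python3 -m creep '[{"travel":[-0.03,0.01,0],"twist":[0,0,0]},{"travel":[-0.06,0.01,0],"twist":[0,0,0]},{"travel":[-0.09,0.02,0],"twist":[0,0,0]},{"travel":[-0.09,0.02,0],"twist":[0,0,0]},{"travel":[-0.09,0.02,0],"twist":[0,0,0]},{"travel":[-0.09,0.02,0],"twist":[0,0,0]},{"travel":[-0.09,0.02,0],"twist":[0,0,0]},{"travel":[-0.09,0.02,0],"twist":[0,0,0]},{"travel":[-0.09,0.02,0],"twist":[0,0,0]},{"travel":[-0.09,0.02,0],"twist":[0,0,0]},{"travel":[-0.055,0.01,0],"twist":[0,0,0]},{"travel":[-0.026,0.01,0],"twist":[0,0,0]}]' && python3 -m creep '[{"travel":[0,0,0],"twist":[0,0,0]},{"travel":[0,0,0],"twist":[0,0,0]},{"travel":[0,0,0],"twist":[0,0,0]},{"travel":[0,0,0],"twist":[0,0,0]},{"travel":[0,0,0],"twist":[0,0,0]}]'
```

```text
t: 13.43
position: [0.5769, -0.0556, 0.2017]
tool_rot: [0.708, 0.706, -0.001, -0.0]
wrist_force: [-0.4, -0.4, 0.2]
finger_gap: 0.0852
grip_force: 0.0
t: 13.85
position: [0.5768, -0.0505, 0.2026]
tool_rot: [0.706, 0.708, 0.0, -0.0]
wrist_force: [-0.3, -0.3, -0.1]
finger_gap: 0.0855
grip_force: 0.0
```

```bash
python3 -m creep '[{"travel":[0,0,0.04],"twist":[0,0,0]},{"travel":[0,0,0.08],"twist":[0,0,0]},{"travel":[0,0,0.06],"twist":[0,0,0]},{"travel":[0,0,0.03],"twist":[0,0,0]},{"travel":[0,0,0.009],"twist":[0,0,0]},{"travel":[0,0,0],"twist":[0,0,0]},{"travel":[0,0,0],"twist":[0,0,0]},{"travel":[0,0,0],"twist":[0,0,0]}]' && python3 -m creep '[{"travel":[0,0,0],"twist":[0,0,0]},{"travel":[0,0,0],"twist":[0,0,0]},{"travel":[0,0,0],"twist":[0,0,0]},{"travel":[0,0,0],"twist":[0,0,0]},{"travel":[0,0,0],"twist":[0,0,0]},{"travel":[0,0,0],"twist":[0,0,0]},{"travel":[0,0,0],"twist":[0,0,0]},{"travel":[0,0,0],"twist":[0,0,0]}]' -1 30
```

```text
t: 14.52
position: [0.5775, -0.0517, 0.1162]
tool_rot: [0.707, 0.707, 0.001, 0.001]
wrist_force: [1.1, -0.2, 0.2]
finger_gap: 0.0851
grip_force: 0.0
t: 15.18
position: [0.5772, -0.0519, 0.1155]
tool_rot: [0.707, 0.707, 0.0, 0.0]
wrist_force: [0.1, -0.5, 5.0]
finger_gap: 0.0494
grip_force: 32.3
```

```bash
python3 -m creep '[{"travel":[0,0,-0.05],"twist":[0,0,0]},{"travel":[0,0,-0.08],"twist":[0,0,0]},{"travel":[0,0,-0.0575],"twist":[0,0,0]},{"travel":[0.04,-0.01,0],"twist":[0,0,0]},{"travel":[0.08,-0.03,0],"twist":[0,0,0]},{"travel":[0.095,-0.03,0],"twist":[0,0,0]},{"travel":[0.095,-0.03,0],"twist":[0,0,0]},{"travel":[0.095,-0.03,0],"twist":[0,0,0]},{"travel":[0.095,-0.03,0],"twist":[0,0,0]},{"travel":[0.095,-0.03,0],"twist":[0,0,0]},{"travel":[0.07,-0.02,0],"twist":[0,0,0]},{"travel":[0.039,-0.0035,0],"twist":[0,0,0]}]' - 40 && python3 -m creep '[{"travel":[0,0,0],"twist":[0,0,0]},{"travel":[0,0,0],"twist":[0,0,0]},{"travel":[0,0,0],"twist":[0,0,0]},{"travel":[0,0,0],"twist":[0,0,0]},{"travel":[0,0,0],"twist":[0,0,0]}]'
```

```text
t: 16.18
position: [0.4894, 0.2327, 0.1894]
tool_rot: [0.706, 0.708, -0.001, -0.001]
wrist_force: [-0.1, -1.3, -2.5]
finger_gap: 0.0489
grip_force: 43.0
t: 16.6
position: [0.4919, 0.2288, 0.1898]
tool_rot: [0.708, 0.707, -0.0, -0.0]
wrist_force: [-0.6, -0.4, -1.0]
finger_gap: 0.0486
grip_force: 43.0
```

```bash
python3 -m creep '[{"travel":[0,0,0.04],"twist":[0,0,0]},{"travel":[0,0,0.07],"twist":[0,0,0]},{"travel":[0,0,0.06],"twist":[0,0,0]},{"travel":[0,0,0.025],"twist":[0,0,0]},{"travel":[0,0,0.01],"twist":[0,0,0]},{"travel":[0,0,0.005],"twist":[0,0,0]},{"travel":[0,0,0],"twist":[0,0,0]},{"travel":[0,0,0],"twist":[0,0,0]},{"travel":[0,0,0.002],"twist":[0,0,0]},{"travel":[0,0,0],"twist":[0,0,0]},{"travel":[0,0,0],"twist":[0,0,0]}]'
```

```text
t: 17.52
position: [0.4917, 0.2299, 0.1056]
tool_rot: [0.707, 0.707, 0.0, 0.0]
wrist_force: [0.7, -0.3, -2.3]
finger_gap: 0.0488
grip_force: 42.8
```

```bash
python3 -m creep '[{"travel":[0,0,0.002],"twist":[0,0,0]},{"travel":[0,0,0],"twist":[0,0,0]},{"travel":[0,0,0],"twist":[0,0,0]}]'; python3 -m creep '[{"travel":[0,0,0],"twist":[0,0,0]},{"travel":[0,0,0],"twist":[0,0,0]},{"travel":[0,0,0],"twist":[0,0,0]},{"travel":[0,0,0],"twist":[0,0,0]},{"travel":[0,0,0],"twist":[0,0,0]},{"travel":[0,0,0],"twist":[0,0,0]},{"travel":[0,0,-0.03],"twist":[0,0,0]},{"travel":[0,0,-0.07],"twist":[0,0,0]},{"travel":[0,0,-0.08],"twist":[0,0,0]},{"travel":[0,0,-0.06],"twist":[0,0,0]},{"travel":[0,0,0],"twist":[0,0,0]},{"travel":[0,0,0],"twist":[0,0,0]}]' 1
python3 - <<'E'
from fit import *
g=grab('scene','sc3');Q=cloud(g);h=grab('side','sd3')
for n,c,r,z0,z1 in(('tro',(.502,.379),.025,.095,.133),('sk',(.497,.304),.015,.118,.14),('bo',(.492,.23),.025,.05,.125)):
    for k,X in(('scene',Q),('side',cloud(h))):
        p=sel(X,c,.045,z0,z1)
        if len(p)>15: print(n,k,circ(p[:,:2],r,c))
for k,X in(('scene',Q),('side',cloud(h))):
    print('cue',k,sph(sel(X,(.5565,.0114),.035,.03,.075),.0285,(.5565,.0114,.038)))
w=np.hstack([g['color'][170:340,280:570,::-1]]);cv2.imwrite('pics/sc3c.png',cv2.resize(w,None,fx=2.5,fy=2.5))
E
```

```text
t: 17.77
position: [0.4918, 0.2299, 0.1055]
tool_rot: [0.707, 0.707, 0.001, 0.0]
wrist_force: [-2.9, -1.1, 7.2]
finger_gap: 0.049
grip_force: 43.9
t: 18.77
position: [0.4919, 0.2299, 0.2012]
tool_rot: [0.707, 0.707, 0.001, 0.001]
wrist_force: [0.5, 0.0, -1.2]
finger_gap: 0.0852
grip_force: 0.0
tro scene (array([0.50235786, 0.3787387 ]), 0.0005378168196079093, 507)
tro side (array([0.50103904, 0.37889932]), 0.0007035042315395451, 125)
sk scene (array([0.49775375, 0.30575589]), 0.0005545871547314174, 168)
sk side (array([0.49649218, 0.30595358]), 0.000732142206878143, 77)
bo scene (array([0.49222543, 0.23003063]), 0.0005016502887495236, 789)
bo side (array([0.49096155, 0.22992484]), 0.000857299389030463, 625)
cue scene (array([0.5569653 , 0.01136032, 0.03674281]), 0.000692570322149498, 630)
cue side (array([0.55564079, 0.01156343, 0.03753965]), 0.0006862534250804322, 578)
```

View pics/sc3c.png

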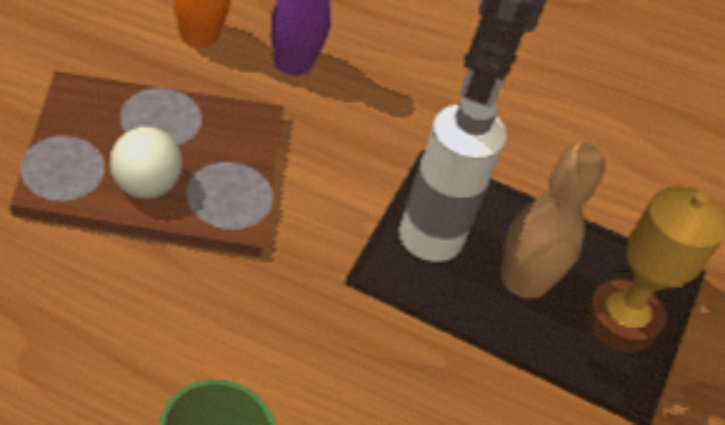

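Scene crop: bottle, skittle and trophy all stand upright in the tray, and the ball sits in the hole at (147,162) with all three pads free. Next the ball, with the closing line turned to the rack's y axis so the fingers stay clear of the black ball.

```bash
python3 -m creep '[{"travel":[-0.04,0.01,0],"twist":[0,0,0]},{"travel":[-0.08,0.025,0],"twist":[0,0,0]},{"travel":[-0.09,0.0275,0],"twist":[0,0,0]},{"travel":[-0.09,0.0275,0],"twist":[0,0,0]},{"travel":[-0.09,0.0275,0],"twist":[0,0,0]},{"travel":[-0.09,0.0275,0],"twist":[0,0,0]},{"travel":[-0.045,0.012,0],"twist":[0,0,0]},{"travel":[-0.021,0.005,0],"twist":[0,0,0]}]' && python3 -m creep '[{"travel":[0,0,0],"twist":[0,0,0.056]},{"travel":[0,0,0.02],"twist":[0,0,0.056]},{"travel":[0,0,0.03],"twist":[0,0,0.056]},{"travel":[0,0,0.03],"twist":[0,0,0.056]},{"travel":[0,0,0.03],"twist":[0,0,0.056]},{"travel":[0,0,0.03],"twist":[0,0,0.056]},{"travel":[0,0,0.03],"twist":[0,0,0.056]},{"travel":[0,0,0.03],"twist":[0,0,0.056]},{"travel":[0,0,0],"twist":[0,0,0.056]},{"travel":[0,0,0],"twist":[0,0,0.056]},{"travel":[0,0,0],"twist":[0,0,0.056]},{"travel":[0,0,0],"twist":[0,0,0]}]' && python3 -m creep '[{"travel":[0,0,0],"twist":[0,0,0]},{"travel":[0,0,0],"twist":[0,0,0]},{"travel":[0,0,0],"twist":[0,0,0]}]'
python3 - <<'E'
from fit import *
s=robot.get_state();M=R.from_quat(s['tool_rot']).as_matrix();print(np.round(M,3).tolist(),np.round(s['joints'],2))
p=s['position'];print('to ball /0.4:',np.round(M.T@(np.array([.5567,.0115,.033])-p)/.4,4))
c,sn=np.cos(np.radians(16.1)),np.sin(np.radians(16.1))
for t,zz in(('sc3',1),('sd3',1)):
    f=load(t);P=cloud(f).reshape(-1,3);hsv=cv2.cvtColor(f['color'],cv2.COLOR_RGB2HSV).reshape(-1,3)
    for q in((30,68),(30,-68),(-40,0)):
        e=np.array([.5284+(c*q[0]-sn*q[1])/1e3,.0028+(sn*q[0]+c*q[1])/1e3])
        m=(np.hypot(*(P[:,:2]-e).T)<.045)&(P[:,2]<.02)&(P[:,2]>.008)&(hsv[:,1]<70)
        pp=P[m][:,:2].astype(np.float32);(cx,cy),r=cv2.minEnclosingCircle(pp);print(t,q,'exp',np.round(e,4),'enc',np.round([cx,cy,r],4),'mean',np.round(pp.mean(0),4),m.sum())
E
```

```text
t: 19.53
position: [0.5566, 0.0087, 0.1987]
tool_rot: [0.708, 0.706, -0.001, -0.001]
wrist_force: [0.9, -0.9, -0.2]
finger_gap: 0.0852
grip_force: 0.0
t: 20.53
position: [0.5557, 0.0124, 0.1194]
tool_rot: [0.99, 0.138, -0.001, -0.0]
wrist_force: [-0.7, -0.1, -0.5]
finger_gap: 0.0852
grip_force: 0.0
t: 20.78
position: [0.5562, 0.0117, 0.1201]
tool_rot: [0.99, 0.141, -0.0, -0.0]
wrist_force: [0.2, -0.4, 0.2]
finger_gap: 0.0854
grip_force: 0.0
[[0.96, 0.28, -0.0], [0.28, -0.96, 0.0], [-0.0, -0.0, -1.0]] [-0.19  0.51  1.47  0.    1.17  1.1 ]
to ball /0.4: [0.0011 0.0009 0.2179]
sc3 (30, 68) exp [0.5384 0.0765] enc [0.5371 0.0783 0.0351] mean [0.538  0.0777] 719
sc3 (30, -68) exp [ 0.5761 -0.0542] enc [ 0.5751 -0.0531  0.0349] mean [ 0.5761 -0.0526] 679
sc3 (-40, 0) exp [ 0.49   -0.0083] enc [ 0.4881 -0.0079  0.0348] mean [ 0.4842 -0.0077] 500
sd3 (30, 68) exp [0.5384 0.0765] enc [0.5418 0.0757 0.0401] mean [0.5301 0.0796] 371
sd3 (30, -68) exp [ 0.5761 -0.0542] enc [ 0.5764 -0.0546  0.0368] mean [ 0.5747 -0.0559] 702
sd3 (-40, 0) exp [ 0.49   -0.0083] enc [ 0.4882 -0.0079  0.0361] mean [ 0.4884 -0.0101] 662
```

```bash
python3 -m creep '[{"travel":[0,0,0.04],"twist":[0,0,0]},{"travel":[0,0,0.07],"twist":[0,0,0]},{"travel":[0,0,0.06],"twist":[0,0,0]},{"travel":[0,0,0.03],"twist":[0,0,0]},{"travel":[0,0,0.0125],"twist":[0,0,0]},{"travel":[0,0,0.005],"twist":[0,0,0]},{"travel":[0,0,0],"twist":[0,0,0]},{"travel":[0,0,0],"twist":[0,0,0]}]' && python3 -m creep '[{"travel":[0,0,0],"twist":[0,0,0]},{"travel":[0,0,0],"twist":[0,0,0]},{"travel":[0,0,0],"twist":[0,0,0]},{"travel":[0,0,0],"twist":[0,0,0]},{"travel":[0,0,0],"twist":[0,0,0]},{"travel":[0,0,0],"twist":[0,0,0]},{"travel":[0,0,0],"twist":[0,0,0]},{"travel":[0,0,0],"twist":[0,0,0]}]' -1 30
```

```text
t: 21.45
position: [0.5569, 0.0114, 0.0342]
tool_rot: [0.99, 0.14, 0.001, 0.0]
wrist_force: [0.7, 0.4, 0.2]
finger_gap: 0.0855
grip_force: 0.0
t: 22.12
position: [0.5568, 0.0113, 0.0342]
tool_rot: [0.99, 0.14, 0.001, 0.0]
wrist_force: [-1.2, -0.2, 5.3]
finger_gap: 0.0555
grip_force: 30.6
```

```bash
python3 -m creep '[{"travel":[0,0,-0.06],"twist":[0,0,0]},{"travel":[0,0,-0.09],"twist":[0,0,0]},{"travel":[-0.014,0.03,0],"twist":[0,0,0]},{"travel":[-0.032,0.066,0],"twist":[0,0,0]},{"travel":[-0.043,0.088,0],"twist":[0,0,0]},{"travel":[-0.043,0.088,0],"twist":[0,0,0]},{"travel":[-0.043,0.088,0],"twist":[0,0,0]},{"travel":[-0.043,0.088,0],"twist":[0,0,0]},{"travel":[-0.043,0.088,0],"twist":[0,0,0]},{"travel":[-0.043,0.088,0],"twist":[0,0,0]},{"travel":[-0.035,0.0735,0],"twist":[0,0,0]},{"travel":[-0.0175,0.038,0],"twist":[0,0,0]}]' - 40 && python3 -m creep '[{"travel":[0,0,0],"twist":[0,0,0]},{"travel":[0,0,0],"twist":[0,0,0]},{"travel":[0,0,0],"twist":[0,0,0]},{"travel":[0,0,0],"twist":[0,0,0]},{"travel":[0,0,0],"twist":[0,0,0]},{"travel":[0,0,0],"twist":[0,0,0]}]'
python3 - <<'E'
from fit import *
s=robot.get_state();M=R.from_quat(s['tool_rot']).as_matrix();p=s['position']
for n in('scene','side'):
    f=grab(n,n+'5');X=cloud(f); q=sel(X,p,.035,p[2]-.02,p[2]+.03)
    print(n,'cue',sph(q,.0285,p+np.array([0,0,.004])))
    print('black',sph(sel(X,(.4305,-.3316),.04,.03,.075),.0285,(.4305,-.3316,.042)))
print('to cup',np.round(M.T@(np.array([.5023,-.3109,p[2]])-p)/.4,4))
f=load('side5');cv2.imwrite('pics/sd5c.png',cv2.resize(f['color'][270:470,200:420,::-1],None,fx=2.8,fy=2.8))
E
```

```text
t: 23.12
position: [0.4997, -0.3147, 0.0931]
tool_rot: [0.99, 0.138, 0.0, 0.001]
wrist_force: [0.6, -0.1, -1.6]
finger_gap: 0.0551
grip_force: 43.0
t: 23.62
position: [0.5012, -0.3098, 0.0934]
tool_rot: [0.99, 0.141, -0.0, -0.0]
wrist_force: [0.1, 0.3, -1.6]
finger_gap: 0.0553
grip_force: 43.0
scene cue (array([ 0.50168707, -0.31053276,  0.09600741]), 0.0011223503285405396, 625)
black (array([ 0.43145336, -0.33196182,  0.04078377]), 0.0007421937131039079, 138)
side cue (array([ 0.50033343, -0.30987868,  0.09680545]), 0.0006775717249317727, 768)
black (array([ 0.4302817 , -0.33152946,  0.04120794]), 0.0004899728392852611, 1327)
to cup [ 0.002   0.0034 -0.    ]
```

View pics/sd5c.png

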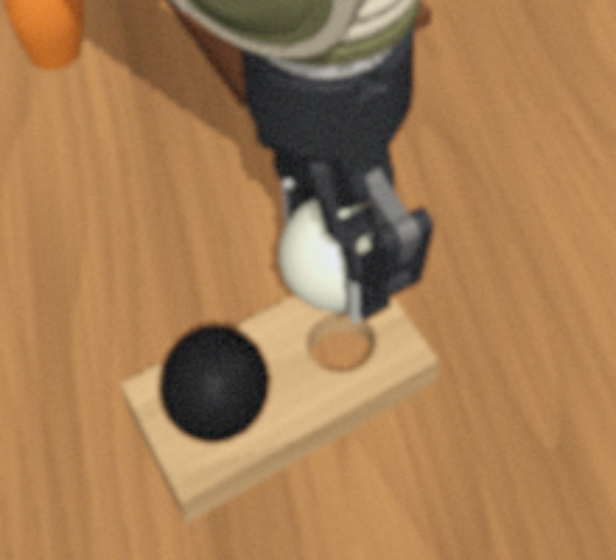

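Side crop: the ball hangs above the empty cup at (340,343), and the black ball is undisturbed at (215,380). Lowering with a 1 mm correction.

```bash
python3 -m creep '[{"travel":[0.0017,0.003,0.03],"twist":[0,0,0]},{"travel":[0,0,0.05],"twist":[0,0,0]},{"travel":[0,0,0.035],"twist":[0,0,0]},{"travel":[0,0,0.012],"twist":[0,0,0]},{"travel":[0,0,0.005],"twist":[0,0,0]},{"travel":[0,0,0],"twist":[0,0,0]},{"travel":[0,0,0],"twist":[0,0,0]},{"travel":[0,0,0],"twist":[0,0,0]}]'; python3 -m creep '[{"travel":[0,0,0.005],"twist":[0,0,0]},{"travel":[0,0,0],"twist":[0,0,0]},{"travel":[0,0,0],"twist":[0,0,0]},{"travel":[0,0,0],"twist":[0,0,0]}]'
```

```text
t: 24.38
position: [0.5022, -0.312, 0.0414]
tool_rot: [0.99, 0.14, 0.001, 0.001]
wrist_force: [0.1, 0.1, -1.2]
finger_gap: 0.0552
grip_force: 43.0
t: 24.72
position: [0.5021, -0.3118, 0.0389]
tool_rot: [0.99, 0.14, 0.0, 0.0]
wrist_force: [0.6, 1.1, 1.8]
finger_gap: 0.055
grip_force: 43.3
```

```bash
python3 -m creep '[{"travel":[0,0,0.002],"twist":[0,0,0]},{"travel":[0,0,0],"twist":[0,0,0]},{"travel":[0,0,0],"twist":[0,0,0]}]'; python3 -m creep '[{"travel":[0,0,0],"twist":[0,0,0]},{"travel":[0,0,0],"twist":[0,0,0]},{"travel":[0,0,0],"twist":[0,0,0]},{"travel":[0,0,0],"twist":[0,0,0]},{"travel":[0,0,0],"twist":[0,0,0]},{"travel":[0,0,0],"twist":[0,0,0]},{"travel":[0,0,-0.03],"twist":[0,0,0]},{"travel":[0,0,-0.08],"twist":[0,0,0]},{"travel":[0,0,-0.1],"twist":[0,0,0]},{"travel":[0,0,-0.1],"twist":[0,0,0]},{"travel":[0,0,-0.07],"twist":[0,0,0]},{"travel":[0,0,-0.025],"twist":[0,0,0]}]' 1;  python3 -m creep '[{"travel":[0,0,0],"twist":[0,0,0]},{"travel":[0,0,0],"twist":[0,0,0]},{"travel":[0,0,0],"twist":[0,0,0]}]'
python3 - <<'E'
from fit import *
for n in('scene','side'):
    X=cloud(grab(n,n+'6'))
    print(n,'cue',sph(sel(X,(.502,-.311),.035,.03,.08),.0285,(.502,-.311,.042)),'black',sph(sel(X,(.4305,-.3316),.04,.03,.075),.0285,(.4305,-.3316,.042)))
f=load('side6');cv2.imwrite('pics/sd6c.png',cv2.resize(f['color'][320:470,220:390,::-1],None,fx=2.8,fy=2.8))
E
```

```text
t: 24.97
position: [0.5022, -0.3119, 0.0387]
tool_rot: [0.99, 0.14, 0.001, 0.001]
wrist_force: [-0.5, 2.3, 6.9]
finger_gap: 0.0552
grip_force: 43.9
t: 25.97
position: [0.5028, -0.3126, 0.2046]
tool_rot: [0.99, 0.14, 0.002, 0.003]
wrist_force: [1.0, 0.2, -0.7]
finger_gap: 0.0855
grip_force: 0.0
t: 26.22
position: [0.5013, -0.3112, 0.1976]
tool_rot: [0.99, 0.14, -0.001, -0.001]
wrist_force: [0.5, -0.7, -0.9]
finger_gap: 0.0856
grip_force: 0.0
scene cue (array([ 0.50239528, -0.31128382,  0.0404592 ]), 0.0007958065386233747, 503) black (array([ 0.43131825, -0.3317356 ,  0.04025181]), 0.0008072615644942917, 459)
side cue (array([ 0.5013497 , -0.31085799,  0.041326  ]), 0.00048415478735192377, 1195) black (array([ 0.43023902, -0.33154297,  0.04126161]), 0.0005027513092961278, 1326)
```

View pics/sd6c.png

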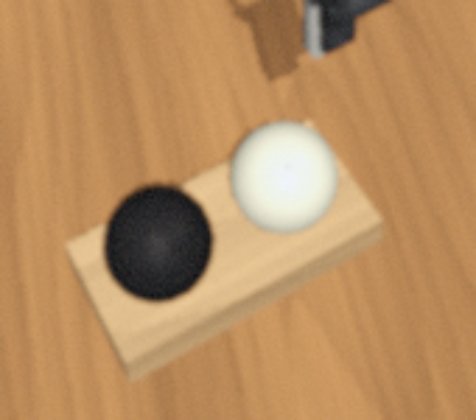

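The cue ball is seated, with its centre level with the black ball's. Turning back and going for the bottle.

```bash
python3 -m creep '[{"travel":[0,0,0],"twist":[0,0,-0.056]},{"travel":[0,0,0],"twist":[0,0,-0.056]},{"travel":[0,0,0],"twist":[0,0,-0.056]},{"travel":[0,0,0],"twist":[0,0,-0.056]},{"travel":[0,0,0],"twist":[0,0,-0.056]},{"travel":[0,0,0],"twist":[0,0,-0.056]},{"travel":[0,0,0],"twist":[0,0,-0.056]},{"travel":[0,0,0],"twist":[0,0,-0.056]},{"travel":[0,0,0],"twist":[0,0,-0.056]},{"travel":[0,0,0],"twist":[0,0,-0.056]},{"travel":[0,0,0],"twist":[0,0,-0.056]},{"travel":[0,0,0],"twist":[0,0,0]}]' && python3 -m creep '[{"travel":[0.04,0,0],"twist":[0,0,0]},{"travel":[0.08,0,0],"twist":[0,0,0]},{"travel":[0.1,0,0],"twist":[0,0,0]},{"travel":[0.1,0,0],"twist":[0,0,0]},{"travel":[0.1,-0.005,0],"twist":[0,0,0]},{"travel":[0.1,-0.005,0],"twist":[0,0,0]},{"travel":[0.1,-0.005,0],"twist":[0,0,0]},{"travel":[0.1,-0.005,0],"twist":[0,0,0]},{"travel":[0.1,-0.005,0],"twist":[0,0,0]},{"travel":[0.1,0,0],"twist":[0,0,0]},{"travel":[0.1,0,0],"twist":[0,0,0]},{"travel":[0.1,0,0],"twist":[0,0,0]}]' && python3 -m creep '[{"travel":[0.1,0,0],"twist":[0,0,0]},{"travel":[0.085,0,0],"twist":[0,0,0]},{"travel":[0.049,0,0],"twist":[0,0,0]},{"travel":[0,0,0],"twist":[0,0,0]},{"travel":[0,0,0],"twist":[0,0,0]},{"travel":[0,0,0],"twist":[0,0,0]},{"travel":[0,0,0],"twist":[0,0,0]},{"travel":[0,0,0],"twist":[0,0,0]},{"travel":[0,0,0],"twist":[0,0,0]}]'
```

```text
t: 27.32
position: [0.5016, -0.3115, 0.1984]
tool_rot: [0.706, 0.709, -0.0, -0.001]
wrist_force: [-0.4, 0.0, -0.5]
finger_gap: 0.0853
grip_force: 0.0
t: 28.32
position: [0.4906, 0.1388, 0.1994]
tool_rot: [0.708, 0.706, -0.0, -0.0]
wrist_force: [0.6, -0.4, -0.0]
finger_gap: 0.0854
grip_force: 0.0
t: 29.07
position: [0.4919, 0.229, 0.1998]
tool_rot: [0.708, 0.706, -0.0, 0.0]
wrist_force: [0.1, 0.2, 0.7]
finger_gap: 0.0855
grip_force: 0.0
```

```bash
python3 -m creep '[{"travel":[0.001,0,0.04],"twist":[0,0,0]},{"travel":[0,0,0.08],"twist":[0,0,0]},{"travel":[0,0,0.07],"twist":[0,0,0]},{"travel":[0,0,0.035],"twist":[0,0,0]},{"travel":[0,0,0.01],"twist":[0,0,0]},{"travel":[0,0,0],"twist":[0,0,0]},{"travel":[0,0,0],"twist":[0,0,0]},{"travel":[0,0,0],"twist":[0,0,0]}]' && python3 -m creep '[{"travel":[0,0,0],"twist":[0,0,0]},{"travel":[0,0,0],"twist":[0,0,0]},{"travel":[0,0,0],"twist":[0,0,0]},{"travel":[0,0,0],"twist":[0,0,0]},{"travel":[0,0,0],"twist":[0,0,0]},{"travel":[0,0,0],"twist":[0,0,0]},{"travel":[0,0,0],"twist":[0,0,0]},{"travel":[0,0,0],"twist":[0,0,0]}]' -1 30
```

```text
t: 29.73
position: [0.4925, 0.2303, 0.107]
tool_rot: [0.707, 0.707, 0.001, 0.001]
wrist_force: [-0.0, 0.2, 0.1]
finger_gap: 0.0853
grip_force: 0.0
t: 30.4
position: [0.492, 0.2303, 0.1063]
tool_rot: [0.707, 0.707, 0.0, 0.0]
wrist_force: [-0.9, -0.7, 5.8]
finger_gap: 0.0491
grip_force: 32.1
```

```bash
python3 -m creep '[{"travel":[0,0,-0.05],"twist":[0,0,0]},{"travel":[0,0,-0.08],"twist":[0,0,0]},{"travel":[0,0,-0.0575],"twist":[0,0,0]},{"travel":[-0.04,0.01,0],"twist":[0,0,0]},{"travel":[-0.08,0.025,0],"twist":[0,0,0]},{"travel":[-0.095,0.03,0],"twist":[0,0,0]},{"travel":[-0.095,0.03,0],"twist":[0,0,0]},{"travel":[-0.095,0.03,0],"twist":[0,0,0]},{"travel":[-0.095,0.03,0],"twist":[0,0,0]},{"travel":[-0.095,0.03,0],"twist":[0,0,0]},{"travel":[-0.07,0.015,0],"twist":[0,0,0]},{"travel":[-0.044,0.01,0],"twist":[0,0,0]}]' - 40 && python3 -m creep '[{"travel":[0,0,0],"twist":[0,0,0]},{"travel":[0,0,0],"twist":[0,0,0]},{"travel":[0,0,0],"twist":[0,0,0]},{"travel":[0,0,0],"twist":[0,0,0]},{"travel":[0,0,0],"twist":[0,0,0]},{"travel":[0,0,0],"twist":[0,0,0]},{"travel":[0,0,0],"twist":[0,0,0]},{"travel":[0,0,0],"twist":[0,0,0]}]'
```

```text
t: 31.4
position: [0.5761, -0.0566, 0.18]
tool_rot: [0.708, 0.706, -0.0, -0.0]
wrist_force: [-0.2, 0.3, -3.1]
finger_gap: 0.0489
grip_force: 43.1
t: 32.07
position: [0.5758, -0.053, 0.1808]
tool_rot: [0.707, 0.707, 0.0, 0.0]
wrist_force: [-0.9, 0.0, -1.7]
finger_gap: 0.0483
grip_force: 43.1
```

```bash
python3 -m creep '[{"travel":[0,0,0.03],"twist":[0,0,0]},{"travel":[0,0,0.06],"twist":[0,0,0]},{"travel":[0,0,0.04],"twist":[0,0,0]},{"travel":[0,0,0.02],"twist":[0,0,0]},{"travel":[0,0,0.007],"twist":[0,0,0]},{"travel":[0,0,0],"twist":[0,0,0]},{"travel":[0,0,0],"twist":[0,0,0]},{"travel":[0,0,0.003],"twist":[0,0,0]},{"travel":[0,0,0],"twist":[0,0,0]},{"travel":[0,0,0],"twist":[0,0,0]}]'
```

```text
t: 32.9
position: [0.576, -0.0534, 0.1172]
tool_rot: [0.707, 0.707, 0.0, 0.0]
wrist_force: [-0.1, 0.0, -1.8]
finger_gap: 0.0484
grip_force: 43.1
```

```bash
python3 -m creep '[{"travel":[0,0,0.003],"twist":[0,0,0]},{"travel":[0,0,0],"twist":[0,0,0]},{"travel":[0,0,0],"twist":[0,0,0]},{"travel":[0,0,0],"twist":[0,0,0]}]'
```

```text
t: 33.23
position: [0.5762, -0.0535, 0.1164]
tool_rot: [0.707, 0.707, 0.0, 0.001]
wrist_force: [-1.0, 0.3, 5.6]
finger_gap: 0.0486
grip_force: 44.0
```

```bash
python3 -m creep '[{"travel":[0,0,0],"twist":[0,0,0]},{"travel":[0,0,0],"twist":[0,0,0]},{"travel":[0,0,0],"twist":[0,0,0]},{"travel":[0,0,0],"twist":[0,0,0]},{"travel":[0,0,0],"twist":[0,0,0]},{"travel":[0,0,0],"twist":[0,0,0]},{"travel":[0,0,-0.03],"twist":[0,0,0]},{"travel":[0,0,-0.07],"twist":[0,0,0]},{"travel":[0,0,-0.08],"twist":[0,0,0]},{"travel":[0,0,-0.04],"twist":[0,0,0]},{"travel":[0,0,0],"twist":[0,0,0]},{"travel":[0,0,0],"twist":[0,0,0]}]' 1 && python3 -m creep '[{"travel":[0.03,-0.01,0],"twist":[0,0,0]},{"travel":[0.06,-0.01,0],"twist":[0,0,0]},{"travel":[0.09,-0.02,0],"twist":[0,0,0]},{"travel":[0.09,-0.02,0],"twist":[0,0,0]},{"travel":[0.09,-0.02,0],"twist":[0,0,0]},{"travel":[0.09,-0.02,0],"twist":[0,0,0]},{"travel":[0.09,-0.02,0],"twist":[0,0,0]},{"travel":[0.09,-0.02,0],"twist":[0,0,0]},{"travel":[0.09,-0.02,0],"twist":[0,0,0]},{"travel":[0.09,-0.02,0],"twist":[0,0,0]},{"travel":[0.057,-0.01,0],"twist":[0,0,0]},{"travel":[0.03,-0.007,0],"twist":[0,0,0]}]' && python3 -m creep '[{"travel":[0,0,0],"twist":[0,0,0]},{"travel":[0,0,0],"twist":[0,0,0]},{"travel":[0,0,0],"twist":[0,0,0]},{"travel":[0,0,0],"twist":[0,0,0]},{"travel":[0,0,0],"twist":[0,0,0]},{"travel":[0,0,0],"twist":[0,0,0]},{"travel":[0,0,0],"twist":[0,0,0]},{"travel":[0,0,0],"twist":[0,0,0]}]'
```

```text
t: 34.23
position: [0.5759, -0.0533, 0.2038]
tool_rot: [0.707, 0.707, 0.0, 0.001]
wrist_force: [-0.3, 0.9, -0.9]
finger_gap: 0.0854
grip_force: 0.0
t: 35.23
position: [0.4949, 0.3084, 0.2019]
tool_rot: [0.706, 0.708, -0.001, -0.001]
wrist_force: [0.3, -0.6, -1.0]
finger_gap: 0.0851
grip_force: 0.0
t: 35.9
position: [0.4972, 0.3051, 0.2036]
tool_rot: [0.707, 0.707, 0.0, 0.0]
wrist_force: [0.4, -0.5, 0.1]
finger_gap: 0.0853
grip_force: 0.0
```

```bash
python3 -m creep '[{"travel":[0,0,0.04],"twist":[0,0,0]},{"travel":[0,0,0.08],"twist":[0,0,0]},{"travel":[0,0,0.06],"twist":[0,0,0]},{"travel":[0,0,0.025],"twist":[0,0,0]},{"travel":[0,0,0.005],"twist":[0,0,0]},{"travel":[0,0,0],"twist":[0,0,0]},{"travel":[0,0,0],"twist":[0,0,0]},{"travel":[0,0,0],"twist":[0,0,0]}]' && python3 -m creep '[{"travel":[0,0,0],"twist":[0,0,0]},{"travel":[0,0,0],"twist":[0,0,0]},{"travel":[0,0,0],"twist":[0,0,0]},{"travel":[0,0,0],"twist":[0,0,0]},{"travel":[0,0,0],"twist":[0,0,0]},{"travel":[0,0,0],"twist":[0,0,0]},{"travel":[0,0,0],"twist":[0,0,0]},{"travel":[0,0,0],"twist":[0,0,0]},{"travel":[0,0,0],"twist":[0,0,0]},{"travel":[0,0,0],"twist":[0,0,0]}]' -1 30
```

```text
t: 36.57
position: [0.4977, 0.3057, 0.1211]
tool_rot: [0.707, 0.707, 0.001, 0.001]
wrist_force: [-0.4, 0.1, -0.2]
finger_gap: 0.0856
grip_force: 0.0
t: 37.4
position: [0.4972, 0.3055, 0.1198]
tool_rot: [0.707, 0.707, 0.0, 0.0]
wrist_force: [0.4, 0.2, 4.4]
finger_gap: 0.0291
grip_force: 29.9
```

```bash
python3 -m creep '[{"travel":[0,0,-0.05],"twist":[0,0,0]},{"travel":[0,0,-0.075],"twist":[0,0,0]},{"travel":[-0.04,-0.003,0],"twist":[0,0,0]},{"travel":[-0.08,-0.004,0],"twist":[0,0,0]},{"travel":[-0.095,-0.004,0],"twist":[0,0,0]},{"travel":[-0.095,-0.004,0],"twist":[0,0,0]},{"travel":[-0.095,-0.004,0],"twist":[0,0,0]},{"travel":[-0.095,0,0],"twist":[0,0,0]},{"travel":[-0.095,0,0],"twist":[0,0,0]},{"travel":[-0.095,0,0],"twist":[0,0,0]},{"travel":[-0.06,0,0],"twist":[0,0,0]},{"travel":[-0.034,0,0],"twist":[0,0,0]}]' - 40 && python3 -m creep '[{"travel":[0,0,0],"twist":[0,0,0]},{"travel":[0,0,0],"twist":[0,0,0]},{"travel":[0,0,0],"twist":[0,0,0]},{"travel":[0,0,0],"twist":[0,0,0]},{"travel":[0,0,0],"twist":[0,0,0]},{"travel":[0,0,0],"twist":[0,0,0]},{"travel":[0,0,0],"twist":[0,0,0]},{"travel":[0,0,0],"twist":[0,0,0]}]'
```

```text
t: 38.4
position: [0.489, -0.0109, 0.169]
tool_rot: [0.708, 0.706, -0.0, -0.0]
wrist_force: [0.2, 1.4, -1.6]
finger_gap: 0.0289
grip_force: 39.8
t: 39.07
position: [0.4894, -0.0078, 0.1695]
tool_rot: [0.707, 0.707, -0.0, -0.0]
wrist_force: [-0.7, -0.3, -0.6]
finger_gap: 0.029
grip_force: 39.8
```

```bash
python3 -m creep '[{"travel":[0,0,0.03],"twist":[0,0,0]},{"travel":[0,0,0.04],"twist":[0,0,0]},{"travel":[0,0,0.02],"twist":[0,0,0]},{"travel":[0,0,0.005],"twist":[0,0,0]},{"travel":[0,0,0],"twist":[0,0,0]},{"travel":[0,0,0],"twist":[0,0,0]},{"travel":[0,0,0.002],"twist":[0,0,0]},{"travel":[0,0,0],"twist":[0,0,0]},{"travel":[0,0,0],"twist":[0,0,0]}]';  python3 -m creep '[{"travel":[0,0,0.002],"twist":[0,0,0]},{"travel":[0,0,0],"twist":[0,0,0]},{"travel":[0,0,0],"twist":[0,0,0]}]'
```

```text
t: 39.82
position: [0.4896, -0.0082, 0.1311]
tool_rot: [0.707, 0.707, 0.0, 0.0]
wrist_force: [-0.3, -0.5, -2.7]
finger_gap: 0.0289
grip_force: 39.8
t: 40.07
position: [0.4894, -0.0081, 0.13]
tool_rot: [0.707, 0.707, 0.0, 0.0]
wrist_force: [0.4, -0.3, -1.8]
finger_gap: 0.0288
grip_force: 39.8
```

```bash
python3 -m creep '[{"travel":[0,0,0.002],"twist":[0,0,0]},{"travel":[0,0,0],"twist":[0,0,0]},{"travel":[0,0,0],"twist":[0,0,0]},{"travel":[0,0,0],"twist":[0,0,0]}]'
```

```text
t: 40.4
position: [0.4897, -0.0082, 0.1298]
tool_rot: [0.707, 0.707, 0.0, 0.001]
wrist_force: [-0.8, 1.2, 4.9]
finger_gap: 0.0288
grip_force: 40.4
```

```bash
python3 -m creep '[{"travel":[0,0,0],"twist":[0,0,0]},{"travel":[0,0,0],"twist":[0,0,0]},{"travel":[0,0,0],"twist":[0,0,0]},{"travel":[0,0,0],"twist":[0,0,0]},{"travel":[0,0,0],"twist":[0,0,0]},{"travel":[0,0,0],"twist":[0,0,0]},{"travel":[0,0,0],"twist":[0,0,0]},{"travel":[0,0,-0.03],"twist":[0,0,0]},{"travel":[0,0,-0.07],"twist":[0,0,0]},{"travel":[0,0,-0.06],"twist":[0,0,0]},{"travel":[0,0,-0.03],"twist":[0,0,0]},{"travel":[0,0,0],"twist":[0,0,0]}]' 1 && python3 -m creep '[{"travel":[0.04,0,0],"twist":[0,0,0]},{"travel":[0.08,0,0],"twist":[0,0,0]},{"travel":[0.095,0,0],"twist":[0,0,0]},{"travel":[0.095,0.006,0],"twist":[0,0,0]},{"travel":[0.095,0.006,0],"twist":[0,0,0]},{"travel":[0.095,0.006,0],"twist":[0,0,0]},{"travel":[0.095,0.006,0],"twist":[0,0,0]},{"travel":[0.095,0.006,0],"twist":[0,0,0]},{"travel":[0.095,0,0],"twist":[0,0,0]},{"travel":[0.095,0,0],"twist":[0,0,0]},{"travel":[0.058,0,0],"twist":[0,0,0]},{"travel":[0.03,0,0],"twist":[0,0,0]}]' && python3 -m creep '[{"travel":[0,0,0],"twist":[0,0,0]},{"travel":[0,0,0],"twist":[0,0,0]},{"travel":[0,0,0],"twist":[0,0,0]},{"travel":[0,0,0],"twist":[0,0,0]},{"travel":[0,0,0],"twist":[0,0,0]},{"travel":[0,0,0],"twist":[0,0,0]},{"travel":[0,0,0],"twist":[0,0,0]},{"travel":[0,0,0],"twist":[0,0,0]}]'
```

```text
t: 41.4
position: [0.4904, -0.0084, 0.2076]
tool_rot: [0.707, 0.707, 0.001, 0.002]
wrist_force: [1.1, 0.3, -0.2]
finger_gap: 0.0851
grip_force: 0.0
t: 42.4
position: [0.5005, 0.3817, 0.2033]
tool_rot: [0.706, 0.708, -0.001, -0.001]
wrist_force: [0.5, 0.6, -0.8]
finger_gap: 0.085
grip_force: 0.0
t: 43.07
position: [0.5015, 0.3788, 0.2052]
tool_rot: [0.707, 0.707, 0.0, 0.0]
wrist_force: [0.3, -0.4, -0.0]
finger_gap: 0.0851
grip_force: 0.0
```

```bash
python3 -m creep '[{"travel":[0,0,0.04],"twist":[0,0,0]},{"travel":[0,0,0.08],"twist":[0,0,0]},{"travel":[0,0,0.08],"twist":[0,0,0]},{"travel":[0,0,0.04],"twist":[0,0,0]},{"travel":[0,0,0.011],"twist":[0,0,0]},{"travel":[0,0,0],"twist":[0,0,0]},{"travel":[0,0,0],"twist":[0,0,0]},{"travel":[0,0,0],"twist":[0,0,0]}]' && python3 -m creep '[{"travel":[0,0,0],"twist":[0,0,0]},{"travel":[0,0,0],"twist":[0,0,0]},{"travel":[0,0,0],"twist":[0,0,0]},{"travel":[0,0,0],"twist":[0,0,0]},{"travel":[0,0,0],"twist":[0,0,0]},{"travel":[0,0,0],"twist":[0,0,0]},{"travel":[0,0,0],"twist":[0,0,0]},{"travel":[0,0,0],"twist":[0,0,0]}]' -1 30
```

```text
t: 43.73
position: [0.5021, 0.3794, 0.1065]
tool_rot: [0.707, 0.707, 0.001, 0.0]
wrist_force: [-0.0, 0.6, 0.9]
finger_gap: 0.0854
grip_force: 0.0
t: 44.4
position: [0.5017, 0.3792, 0.1055]
tool_rot: [0.707, 0.707, 0.001, 0.0]
wrist_force: [0.4, 0.1, 6.7]
finger_gap: 0.0496
grip_force: 31.0
```

```bash
python3 -m creep '[{"travel":[0,0,-0.05],"twist":[0,0,0]},{"travel":[0,0,-0.075],"twist":[0,0,0]},{"travel":[-0.04,0,0],"twist":[0,0,0]},{"travel":[-0.08,0.015,0],"twist":[0,0,0]},{"travel":[-0.095,0.015,0],"twist":[0,0,0]},{"travel":[-0.095,0.015,0],"twist":[0,0,0]},{"travel":[-0.095,0.015,0],"twist":[0,0,0]},{"travel":[-0.095,0.015,0],"twist":[0,0,0]},{"travel":[-0.095,0.015,0],"twist":[0,0,0]},{"travel":[-0.095,0,0],"twist":[0,0,0]},{"travel":[-0.045,0,0],"twist":[0,0,0]},{"travel":[-0.0205,0,0],"twist":[0,0,0]}]' - 40 && python3 -m creep '[{"travel":[0,0,0],"twist":[0,0,0]},{"travel":[0,0,0],"twist":[0,0,0]},{"travel":[0,0,0],"twist":[0,0,0]},{"travel":[0,0,0],"twist":[0,0,0]},{"travel":[0,0,0],"twist":[0,0,0]},{"travel":[0,0,0],"twist":[0,0,0]},{"travel":[0,0,0],"twist":[0,0,0]},{"travel":[0,0,0],"twist":[0,0,0]}]'
```

```text
t: 45.4
position: [0.5371, 0.0741, 0.1541]
tool_rot: [0.708, 0.706, -0.001, -0.0]
wrist_force: [0.8, 0.1, -3.0]
finger_gap: 0.049
grip_force: 42.6
t: 46.07
position: [0.5374, 0.0771, 0.1547]
tool_rot: [0.707, 0.707, 0.0, 0.0]
wrist_force: [0.1, 0.5, -3.7]
finger_gap: 0.049
grip_force: 42.6
```

```bash
python3 -m creep '[{"travel":[0,0,0.03],"twist":[0,0,0]},{"travel":[0,0,0.04],"twist":[0,0,0]},{"travel":[0,0,0.02],"twist":[0,0,0]},{"travel":[0,0,0.005],"twist":[0,0,0]},{"travel":[0,0,0],"twist":[0,0,0]},{"travel":[0,0,0],"twist":[0,0,0]},{"travel":[0,0,0.002],"twist":[0,0,0]},{"travel":[0,0,0],"twist":[0,0,0]},{"travel":[0,0,0],"twist":[0,0,0]}]';  python3 -m creep '[{"travel":[0,0,0.002],"twist":[0,0,0]},{"travel":[0,0,0],"twist":[0,0,0]},{"travel":[0,0,0],"twist":[0,0,0]},{"travel":[0,0,0],"twist":[0,0,0]}]'
```

```text
t: 46.82
position: [0.5376, 0.0768, 0.1163]
tool_rot: [0.707, 0.707, 0.0, 0.0]
wrist_force: [0.3, -0.1, -3.4]
finger_gap: 0.0492
grip_force: 42.6
t: 47.15
position: [0.5377, 0.0768, 0.1156]
tool_rot: [0.707, 0.707, 0.0, 0.0]
wrist_force: [-0.1, -0.1, 3.4]
finger_gap: 0.0495
grip_force: 43.0
```

Contact. Releasing, withdrawing upward and checking.

```bash
python3 -m creep '[{"travel":[0,0,0],"twist":[0,0,0]},{"travel":[0,0,0],"twist":[0,0,0]},{"travel":[0,0,0],"twist":[0,0,0]},{"travel":[0,0,0],"twist":[0,0,0]},{"travel":[0,0,0],"twist":[0,0,0]},{"travel":[0,0,0],"twist":[0,0,0]},{"travel":[0,0,-0.03],"twist":[0,0,0]},{"travel":[0,0,-0.07],"twist":[0,0,0]},{"travel":[0,0,-0.09],"twist":[0,0,0]},{"travel":[0,0,-0.09],"twist":[0,0,0]},{"travel":[0,0,-0.05],"twist":[0,0,0]},{"travel":[0,0,-0.02],"twist":[0,0,0]}]' 1 && python3 -m creep '[{"travel":[0,0,0],"twist":[0,0,0]},{"travel":[0,0,0],"twist":[0,0,0]},{"travel":[0,0,0],"twist":[0,0,0]},{"travel":[0,0,0],"twist":[0,0,0]},{"travel":[0,0,0],"twist":[0,0,0]},{"travel":[0,0,0],"twist":[0,0,0]}]'
python3 - <<'E'
from fit import *
g=grab('scene','sc9');h=grab('side','sd9')
for n,c,r,z0,z1 in(('tro',(.5377,.077),.025,.105,.143),('sk',(.4897,-.008),.015,.128,.15),('bo',(.576,-.053),.025,.06,.135)):
    for k,X in(('scene',cloud(g)),('side',cloud(h))):
        p=sel(X,c,.04,z0,z1); t=sel(X,c,.03,.1,.18)[:,2]
        print(n,k,np.round(circ(p[:,:2],r,c)[0],4),'top',round(float(np.percentile(t,98)),4))
for k,X in(('scene',cloud(g)),('side',cloud(h))):
    print(k,'cue',sph(sel(X,(.502,-.311),.035,.03,.08),.0285,(.502,-.311,.042))[0])
a=cv2.resize(g['color'][130:350,180:440,::-1],None,fx=2,fy=2);b=cv2.resize(h['color'][150:430,170:400,::-1],None,fx=440/280,fy=440/280)
im=np.hstack([a,b]);im=im[:,:];im=cv2.resize(im,None,fx=min(1,800/im.shape[1]),fy=min(1,800/im.shape[1]));cv2.imwrite('pics/fin.png',im);print(im.shape)
E
```

```text
t: 48.15
position: [0.5382, 0.0768, 0.2586]
tool_rot: [0.707, 0.707, 0.002, 0.002]
wrist_force: [0.3, -0.5, 0.0]
finger_gap: 0.0857
grip_force: 0.0
t: 48.65
position: [0.5373, 0.0768, 0.2543]
tool_rot: [0.707, 0.707, -0.0, -0.001]
wrist_force: [0.1, -0.4, -0.6]
finger_gap: 0.0856
grip_force: 0.0
tro scene [0.5384 0.0762] top 0.1585
tro side [0.5374 0.0765] top 0.1591
sk scene [ 0.4905 -0.0079] top 0.1631
sk side [ 0.4896 -0.0079] top 0.1633
bo scene [ 0.5765 -0.0539] top 0.1643
bo side [ 0.5754 -0.0539] top 0.1646
scene cue [ 0.50225099 -0.3111248   0.04032052]
side cue [ 0.50137772 -0.31087335  0.04128279]
(400, 800, 3)
```

View pics/fin.png

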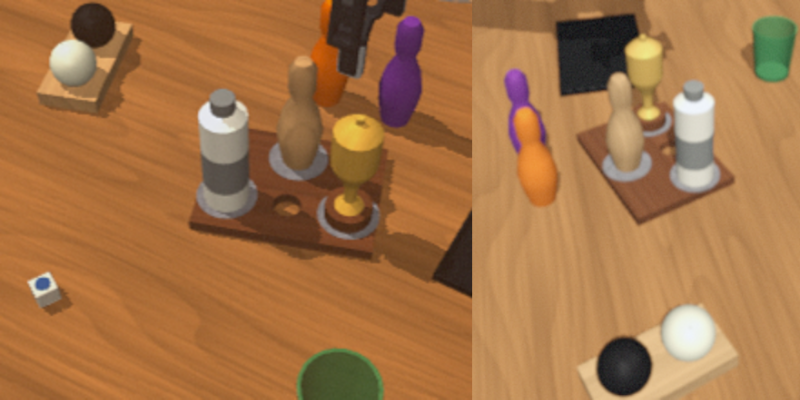

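Final views: bottle (224,150), skittle (300,120) and trophy (355,170) stand upright on their own pads. The cue ball is in the rack at (73,62), the hole at (287,205) is empty, and the black ball, chalk and glass are undisturbed.

```bash
python3 -c "
from bench import robot
print(robot.close_job())"
```

```text
the job is handed in; nothing more can be done
None
```

The job is done and handed in at about 49 s of the 144 s allowed: the cue ball sits in the rack's empty cup, the trophy, skittle and bottle stand upright on their original pads, and the black ball, glass and chalk were left alone.

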